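Lay the culture flask down on the warming plate

TASK

One culture flask is still standing upright on the warming plate. With the fingertips, without pinching it or lifting it off the plate, tip it over away from the stop rail, towards the plate's open edge, and ease it all the way down, so that it lands gently on its broad side with the cap out over that edge; never let it drop. Then push it back until its foot sits square and flush against the stop rail, and leave the flask lying beside it and everything else on the bench where it is.

Things in the scene. Friction and masses are not known exactly. Their poses are not given: they have to be found in the camera images.
- flask: The culture flask to lay down: flat clear-plastic flask, orange screw cap, about 0.11 kg, standing on the plate. Origin: centre of its foot's underside; own z runs foot to cap, y along the width, x along the thickness: when it stands +x faces the rail, -x the plate's open edge. It must come to lie on its -x broad side, +x up. Body 36 thick (x), 84 wide (y), 106 mm tall; point entries tell the rest.
- flask_cap (a point): Centre of the cap's top face, 152 mm above the foot on the flask's axis; axes of the flask. The cap is 31 mm across and reaches from 128 to 152 mm above the foot, the neck below it is 25 mm across, the shoulder (32 mm in x, 52 mm in y) ends at 118 mm.
- flask_heel (a point): Middle of the bottom edge facing the plate's open edge (the edge of the foot on the -x broad side, 18 mm from the foot's centre), about which it tips; axes of the flask. The centre of mass lies about 60 mm above the foot: leaned about 17 degrees, it goes over by itself.
- warmer: Fixed warming plate: white housing, bare aluminium top, steel stop rail along its back. Origin: centre of its underside on the bench; own x points from the open edge to the rail, z up. Flat top 45 mm above the bench, from x = -75 mm (open edge, no lip, free bench beyond it) to the rail, y = -123 to 123 mm; a dark control end, no higher, goes on to y = -185 mm.
- rail (a point): Middle of the foot of the rail's face, on the plate's top (x = 62, y = 0, z = 45 mm in the plate's frame); axes of the plate. The rail runs along y the whole length of the top, 6 mm thick, 18 mm high above the top. A flask lying askew stops with one corner of its foot on the rail and a straight push will not square it; swinging its cap end sideways does.
- lying_flask: A second flask, alike, already lying on the plate beside the standing one, foot to the rail; leave it alone. Origin: on the plate's top, under the flask's middle width, 20 mm from its foot; own x points to the rail, own z up. It covers x = -132 (cap end) to +20 mm, y = -42 to +42 mm, up to 36 mm above the plate.
- tube_rack: Green tube rack on the bench to the right, beyond the rail, 100 x 210 x 62 mm, origin under its centre.
- tube_orange: Tube with orange cap in the rack, 113 mm long, origin at its lower tip.
- tube_green: Tube with green cap in the rack, 113 mm long, origin at its lower tip.
- tube_blue: Tube with blue cap in the rack, 113 mm long, origin at its lower tip.
- tip_jar: Round clear jar with white lid on the bench to the right, 90 mm across, 120 mm tall, origin under its centre.
- reagent_bottle: Bottle with blue cap at the far side of the bench, 70 mm across, 160 mm tall, origin under its centre.
- pipette: Hand pipette lying on the bench to the left, 265 mm long, origin under its middle, own x along it.
- tip_box: Blue box with pale lid on the bench to the left, 127 x 87 x 83 mm, origin under its centre.
There are look-alikes about, which are no part of the job. Leave any pink or yellow look-alike of the flask alone.

How it is judged:
By the outcome, as a careful person would: the job done as asked, in the order asked, and still so for the second after the job is handed in, with the robot touching nothing.
It also fails if it takes over 58 s, if anything falls off the work surface, if the arm or the gripper's body presses on something with over 40 N, if the wrist force passes 120 N, or if a joint passes its speed limit or range.

ROBOT

A 6-joint arm with a two-finger parallel gripper is mounted at the origin on the work surface. World frame = base frame: x ahead of the robot, y to its left, z up, the work surface at z = 0. Lengths are in mm, angles in rad, forces in N, time in s.
With the tool pointing down it reaches from about 300 to 875 mm from the base axis. Payload 6.4 kg.
Tool frame: the origin (TCP) lies between the finger pads; the fingertips stand 11 mm ahead of it and the grasp point (between the pads) lies 8 mm behind it; z points along the fingers, y is the direction in which the jaws open and shut (so a half turn about z gives the same grasp; the last joint's range is limited). The gripper opens to 88 mm and grips with 3 to 60 N. Pads are 18 mm wide; open, the fingers measure 123 mm over their backs; the gripper's body (75 mm by 187 mm) begins 45 mm behind the grasp point.
Start: joints at [-1.532, 0.181, 1.607, -0, 1.354, -0.206], TCP at [139.374, -557.868, 249.714] pointing down, gripper open.
Joint ranges: [-2.99, 2.99], [-0.89, 2.07], [0.3, 2.58], [-1.14, 4.28], [0, 2.63], [-3.12, 3.12]. Speed limits (rad/s): [2.57, 2.57, 3.01, 3.14, 3.14, 3.14].

INTERFACE

Orientations are given as a unit quaternion [w, x, y, z].
In Python, from cell import manip gives the robot as it stands. The module is installed in compiled form; this text tells all that it offers.
- The arm moves only by the shell command python3 -m creep 'ROWS' [FORCE]. ROWS is JSON, a list of rows, each a list of 3 entries, a list of its own where there are three numbers: the shift along the tool's x, y, z as a fraction of full scale, then the turn, a rotation vector about the tool's x, y, z as a fraction of full scale, then the closure in counts, from 0 (fully open) to 255 (shut). A call has exactly 8 rows; each row shifts and turns the pose as measured when the row begins, along the tool's axes as they then stand; what a row does not reach is not made up. Full scale, the value 1, is 0.1 m for a shift and 6 degrees for a turn. A row lasts 1/10 s, in which the tool goes at most 50 mm and 8.59 degrees, less where a joint would pass 70% of its speed; a pose out of reach is approached as far as the arm can. A call with a number of a shift or a turn outside -1 to 1 is refused whole. A call with a gripper value outside its range is refused whole. The fingers move at their own pace and stop on an object; FORCE is the grip in N (left out, the last holds). Time passes only in rows, so rows that do not move let the fingers close, or fill a call up. It gives the time, the measured TCP pose, the force and the opening at its end, in the units of the state.
- manip.get_state(): the state, without advancing time (a new reading comes with each control period).
- manip.grab_frame(name): name is "scene" or "top"; returns a dict with "pixels" (400x640x3 uint8, blue, green, red), "range_z" (400x640 float32, mm along the optical axis (not along the pixel's ray), 0 where there is no reading), "intrinsics" (3x3 intrinsics, pixels), "k1" (the pictures are not rectified: a ray, as slopes to the right and down, at radius r is drawn at 1 + k1 r^2 times it, then the intrinsics apply), "R" (3x3) and "t" (3): a world point X has camera coordinates R X + t. Camera axes: x right, y down, z forward; pixel columns grow to the right and rows downward; lengths in mm; the calibration is good to about 2 mm. A picture is of the moment at which its call begins.
- manip.hand_in(): hands the job in, once; it reports no verdict.
Trained networks look in a picture, given as the dict that the camera call returned (one of the last four; its "shot" number tells which), for a name from the list of things; names that differ only in an ending like _2 or _b are one class to them, and where a whole thing is asked for, a point or a joint stands for the part that bears it (a point fixed in the world has none). Each returns a list of dicts, best first, with "score" (0 to 1); they miss things now and then, are a little off and sometimes report something else, mostly with a low value. They report only what shows in the picture. A call takes as long as a camera call. They do not tell look-alikes from the thing itself.
- manip.spot_in(thing, picture): "extent" ([left, top, width, height] in pixels, round what is visible of it).
- manip.outline_of(thing, picture): "region" (400x640 bool, what is visible of it) and "extent" ([left, top, width, height] in pixels, round what is visible of it).
The state is a dict: "time_s": time; "qpos": joint angles; "qvel": joint speeds; "joint_efforts": joint torques, N m; "position": TCP position; "tool_rot": TCP orientation; "contact_force": force on the tool from outside, world axes, zero at the start; "moment": the same for the moment, N m; "opening": opening from 0.0 (shut) to 1.0 (fully open).
Only numpy, scipy, OpenCV 4.12 (cv2) and the standard library are available. Lean on these libraries where they do the work, as an engineer would, in place of code of your own. Each camera call takes 0.05 s, during which the arm holds its last target. There are 200 camera calls.

## Working session

There is one attempt and no reset: what is moved stays moved. The work goes in short steps, Python scripts to look and compute and a shell command to move; the robot and the scene stay as the last step left them, time stands still between calls to the robot, and variables do not carry over. Pictures are saved under pics/ and viewed, about 8 in all and at most 12, crops included, and the job is handed in when it is done.

```bash
mkdir -p pics
cat > h.py <<'E'
import numpy as np, cv2
from cell import manip
def pix2world(f,uv,z=None):
    K=np.array(f["intrinsics"],float);k=f["k1"];R=np.array(f["R"]);t=np.array(f["t"])
    uv=np.atleast_2d(uv).astype(float)
    d=cv2.undistortPoints(uv.reshape(-1,1,2),K,np.array([k,0,0,0,0.])).reshape(-1,2)
    if z is None:
        dz=np.array([f["range_z"][int(round(v)),int(round(u))] for u,v in uv])
        return (np.c_[d,np.ones(len(d))]*dz[:,None]-t)@R
    ray=np.c_[d,np.ones(len(d))]@R; c=-R.T@t
    return c+ray*((z-c[2])/ray[:,2])[:,None]
def cloud(f,mask):
    v,u=np.nonzero(mask&(f["range_z"]>0)); return pix2world(f,np.c_[u,v])
def world2pix(f,X):
    K=np.array(f["intrinsics"],float)
    p,_=cv2.projectPoints(np.atleast_2d(X).astype(float),cv2.Rodrigues(np.array(f["R"],float))[0],np.array(f["t"],float),K,np.array([f["k1"],0,0,0,0.]))
    return p.reshape(-1,2)
E
python3 - <<'E'
from h import *
s=manip.get_state();print(s["time_s"],s["position"],s["tool_rot"],s["opening"])
for n in("scene","top"):
    f=manip.grab_frame(n);cv2.imwrite(f"pics/{n}0.png",f["pixels"])
    print(n,"cam",-np.array(f["R"]).T@f["t"])
    for th in("flask","flask_cap","warmer","lying_flask","rail"):
        try:
            for o in manip.outline_of(th,f)[:4]:
                c=cloud(f,o["region"]);print(th,round(o["score"],2),o["extent"],np.round(np.median(c,0)) if len(c) else None,np.round(np.percentile(c,[2,98],axis=0)).tolist() if len(c) else None)
        except Exception as e: print(th,e)
E
```

```text
0.0 [ 139.37216113 -557.33707262  248.82900293] [-8.45237470e-04  9.92516819e-01  1.22105044e-01  9.25115349e-05] 1.0002169527779767
scene cam [1060.09109511  151.03787717 1006.88962397]
flask 0.95 [282.3, 149.0, 11.8, 42.0] [ 453. -172.  105.] [[402.0, -194.0, 7.0], [470.0, -153.0, 154.0]]
flask 0.95 [288.9, 118.0, 29.0, 42.7] [ 317. -170.   88.] [[291.0, -214.0, 9.0], [323.0, -136.0, 154.0]]
flask 0.79 [256.2, 178.7, 31.3, 44.7] [ 566. -177.   92.] [[543.0, -228.0, 1.0], [583.0, -146.0, 154.0]]
flask 0.72 [388.7, 169.4, 25.1, 43.7] [415. 178. 102.] [[366.0, 156.0, 10.0], [432.0, 203.0, 154.0]]
flask_cap 0.98 [257.4, 180.1, 31.3, 41.8] [ 565. -179.   94.] [[542.0, -231.0, 5.0], [583.0, -146.0, 154.0]]
flask_cap 0.94 [295.5, 122.7, 20.5, 37.1] [ 317. -170.   85.] [[293.0, -214.0, 9.0], [323.0, -136.0, 153.0]]
flask_cap 0.93 [312.5, 167.9, 28.9, 41.4] [500. -29. 135.] [[373.0, -61.0, 43.0], [529.0, -12.0, 198.0]]
flask_cap 0.84 [279.5, 149.1, 13.4, 44.5] [ 453. -173.  105.] [[389.0, -212.0, 3.0], [470.0, -153.0, 154.0]]
warmer 0.73 [287.3, 173.2, 87.2, 101.0] [521.  24.  45.] [[383.0,
[... 943 characters left out ...]
 199.8, 18.6, 35.1] [484. -38. 162.] [[446.0, -60.0, 130.0], [523.0, -17.0, 199.0]]
flask_cap 0.79 [362.3, 273.8, 39.4, 23.2] [ 310. -173.  111.] [[286.0, -220.0, 2.0], [324.0, -140.0, 155.0]]
flask_cap 0.72 [237.8, 237.5, 25.1, 36.8] [390. 168. 112.] [[349.0, 149.0, 20.0], [429.0, 195.0, 155.0]]
warmer 0.71 [282.8, 145.1, 66.5, 116.5] [490.   9.  45.] [[376.0, -93.0, 40.0], [677.0, 80.0, 64.0]]
lying_flask 0.87 [289.1, 151.5, 54.1, 34.2] [621. -20.  81.] [[575.0, -80.0, 65.0], [660.0, 58.0, 85.0]]
rail 0.72 [282.9, 148.7, 68.3, 114.6] [487.  10.  45.] [[376.0, -93.0, 41.0], [673.0, 80.0, 64.0]]
rail 0.27 [290.4, 151.3, 55.3, 34.4] [621. -20.  81.] [[575.0, -82.0, 59.0], [660.0, 61.0, 85.0]]
```

View pics/scene0.png

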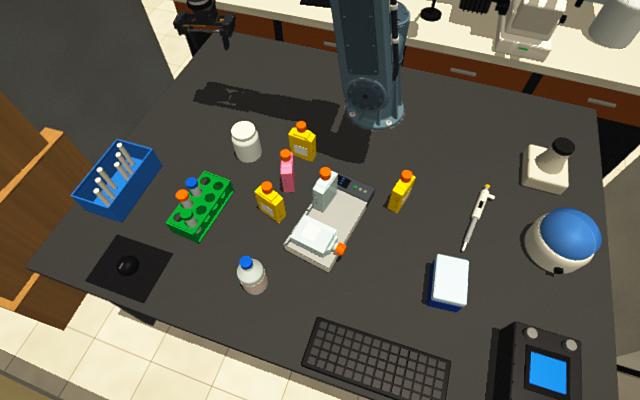

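View pics/top0.png

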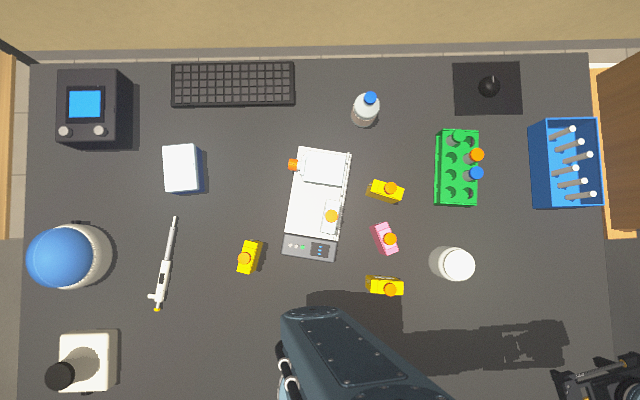

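Run:
```python
from h import *
for n in("top","scene"):
    f=manip.grab_frame(n)
    P=np.full((400,640,3),np.nan)
    v,u=np.nonzero(f["range_z"]>0); P[v,u]=pix2world(f,np.c_[u,v])
    X,Y,Z=P[...,0],P[...,1],P[...,2]
    box=(X>330)&(X<720)&(Y>-120)&(Y<130)
    def rep(nm,m):
        p=P[m]; 
        if len(p)<4: print(nm,len(p));return
        r=cv2.minAreaRect(p[:,:2].astype(np.float32));print(n,nm,len(p),"c",np.round(r[0],1),"sz",np.round(r[1],1),"ang",round(r[2],2),"z",np.round(np.percentile(p[:,2],[5,50,95]),1), "x",np.round(np.percentile(p[:,0],[1,99]),0),"y",np.round(np.percentile(p[:,1],[1,99]),0))
    rep("plate",box&(abs(Z-45)<4)); rep("rail",box&(abs(Z-63)<5)&(Y<-30))
    rep("lyingtop",box&(abs(Z-81)<4)&(X>560))
    rep("cap",box&(abs(Z-197)<5)); rep("bodytop",box&(abs(Z-160)<12)); 
    m=box&(Z>90)&(X<560); rep("upright",m)
    # rail fit
    p=P[box&(abs(Z-63)<4)&(Y<-30)][:,:2]
    l=cv2.fitLine(p.astype(np.float32),cv2.DIST_HUBER,0,.01,.01).ravel();print("railline",np.round(l,3),np.degrees(np.arctan2(l[1],l[0])))
    c=f["pixels"]; 
    a=c[140:265,270:390] if n=="top" else c[160:275,280:380]
    cv2.imwrite(f"pics/{n}1.png",cv2.resize(a,None,fx=5,fy=5,interpolation=cv2.INTER_CUBIC)); np.savez(f"{n}.npz",P=P)
a=cv2.imread("pics/top1.png");b=cv2.imread("pics/scene1.png")
b=cv2.resize(b,(400,460));a=cv2.resize(a,(400,417));o=np.zeros((460,800,3),np.uint8);o[:417,:400]=a;o[:,400:]=b;cv2.imwrite("pics/both1.png",o)
```

```text
top plate 3616 c [526.8  -6.5] sz [149.9 307.5] ang 79.31 z [42.3 45.3 48.1] x [373. 680.] y [-96.  85.]
top rail 190 c [549.4 -52.5] sz [ 53.8 244.9] ang 79.39 z [59.9 63.  66.8] x [427. 663.] y [-99. -38.]
top lyingtop 1284 c [623.1  -8.1] sz [151.2  84.1] ang 80.22 z [78.  81.1 84. ] x [575. 663.] y [-83.  61.]
top cap 136 c [485.5 -40.7] sz [28.5 30.8] ang 89.12 z [194.  197.2 199.4] x [471. 499.] y [-55. -26.]
top bodytop 333 c [485.2 -40.2] sz [35.5 83.4] ang 76.86 z [149.3 158.1 165. ] x [444. 526.] y [-64. -17.]
top upright 497 c [485.2 -39.9] sz [35.9 83.4] ang 77.06 z [148.2 161.7 198.3] x [444. 526.] y [-63. -17.]
railline [ 9.84000e-01 -1.81000e-01  5.46564e+02 -7.63160e+01] -10.416441
scene plate 2317 c [526.3  -3.2] sz [151.2 309.1] ang 79.23 z [42.4 45.4 48.1] x [376. 684.] y [-87.  89.]
scene rail 121 c [591.5 -54.5] sz [ 60.2 158.6] ang 80.23 z [58.9 63.2 66.9] x [512. 664.] y [-96. -36.]
scene lyingtop 1095 c [623.2  -5.2] sz [151.9  84.5] ang 80.34 z [77.9 81.  83.8] x [576. 665.] y [-80.  63.]
scene cap 86 c [484.5 -36.2] sz [30.4 28.4] ang 70.02 z [194.  196.7 199. ] x [470. 499.] y [-51. -22.]
scene bodytop 231 c [485.5 -35.4] sz [35.2 85.4] ang 76.7 z [149.2 157.4 165.2] x [447. 527.] y [-59. -12.]
scene upright 634 c [486.1 -34.6] sz [37.3 86. ] ang 73.64 z [ 96.9 151.4 197.1] x [450. 529.] y [-61. -11.]
railline [ 9.83000e-01 -1.85000e-01  5.85445e+02 -7.91530e+01] -10.672692
```

View pics/both1.png

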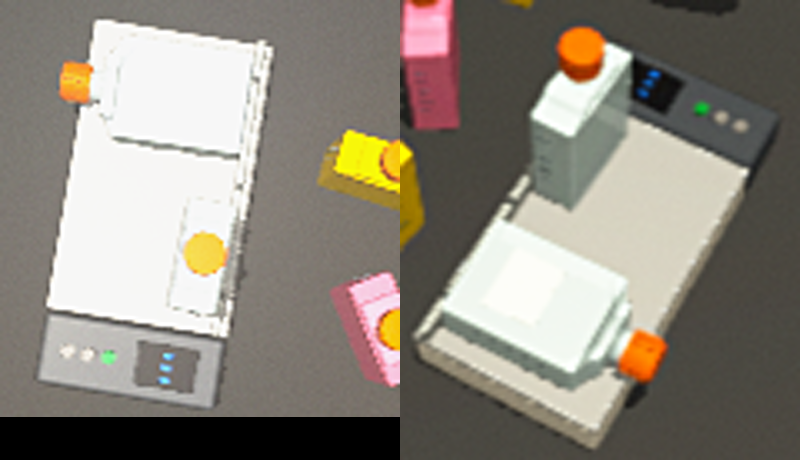

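The target is the clear flask standing at about (485, -38), cap top at z 197. It is about 2° askew to the plate, and the rail lies on the world -y side. I'll move to a point above it first.

```bash
python3 -m creep '[[[0.29,-0.26,-0.04],[0,0,0],0],[[0.29,-0.26,-0.04],[0,0,0],0],[[0.29,-0.26,-0.04],[0,0,0],0],[[0.29,-0.26,-0.04],[0,0,0],0],[[0.29,-0.26,-0.04],[0,0,0],0],[[0.29,-0.26,-0.04],[0,0,0],0],[[0.29,-0.26,-0.03],[0,0,0],0],[[0.29,-0.26,-0.03],[0,0,0],0]]'
python3 -m creep '[[[0.29,-0.26,-0.03],[0,0,0],0],[[0.29,-0.26,-0.03],[0,0,0],0],[[0.29,-0.26,-0.03],[0,0,0],0],[[0.29,-0.26,-0.03],[0,0,0],0],[[0.29,-0.26,-0.03],[0,0,0],0],[[0.29,-0.26,-0.03],[0,0,0],0],[[0.29,-0.26,-0.03],[0,0,0],0],[[0.29,-0.26,-0.03],[0,0,0],0]]'
python3 -m creep '[[[0,0,0],[0,0,-1],0],[[0,0,0],[0,0,-1],0],[[0,0,0],[0,0,-1],0],[[0,0,0],[0,0,-1],0],[[0,0,0],[0,0,-1],0],[[0,0,0],[0,0,-1],0],[[0,0,0],[0,0,-1],0],[[0,0,0],[0,0,-1],0]]'
cat >> h.py <<'E'
from scipy.spatial.transform import Rotation as Ro
def st(target=None):
    s=manip.get_state();w,x,y,z=s["tool_rot"];R=Ro.from_quat([x,y,z,w]).as_matrix();p=np.array(s["position"])
    print("t",round(s["time_s"],2),"pos",np.round(p,1),"op",round(s["opening"]*88,1),"F",np.round(s["contact_force"],1),"q",np.round(s["qpos"],2))
    print(" y_ang",round(np.degrees(np.arctan2(R[1,1],R[0,1])),1),"z",np.round(R[:,2],3),"y",np.round(R[:,1],3))
    if target is not None: print(" tool shift mm",np.round(R.T@(np.array(target)-p),1))
    return p,R,s
E
python3 -c "
from h import *
st([485.3,-37.9,300])"
```

```text
time_s: 1.5
position: [317.1, -294.7, 280.2]
tool_rot: [0.001, 0.993, 0.118, 0.0]
contact_force: [0.8, 0.1, -0.3]
opening: 0.998
time_s: 2.3
position: [500.0, -26.2, 307.5]
tool_rot: [0.004, 0.993, 0.117, 0.003]
contact_force: [1.0, -0.8, 0.1]
opening: 1.003
time_s: 3.1
position: [502.5, -19.8, 308.4]
tool_rot: [0.005, 0.849, 0.529, 0.003]
contact_force: [-0.3, -0.3, 1.1]
opening: 1.0
t 3.1 pos [502.5 -19.8 308.4] op 88.0 F [-0.3 -0.3  1.1] q [-0.27 -0.04  1.72 -0.    1.45  0.18]
 y_ang -26.1 z [ 0.01  -0.005 -1.   ] y [ 0.898 -0.44   0.011]
 tool shift mm [-23.9  -7.6   8.3]
```

```bash
python3 -m creep '[[[0,0,0],[0,0,-1],0],[[0,0,0],[0,0,-1],0],[[0,0,0],[0,0,-1],0],[[0,0,0],[0,0,-1],0],[[0,0,0],[0,0,-1],0],[[0,0,0],[0,0,-1],0],[[0,0,0],[0,0,-1],0],[[0,0,0],[0,0,-1],0]]' >/dev/null
python3 -m creep '[[[0,0,0],[0,0,-1],0],[[0,0,0],[0,0,-1],0],[[0,0,0],[0,0,-1],0],[[0,0,0],[0,0,-1],0],[[0,0,0],[0,0,-1],0],[[0,0,0],[0,0,-1],0],[[0,0,0],[0,0,-1],80],[[0,0,0],[0,0,-1],80]]' >/dev/null
python3 -c "
from h import *
st([485.3,-37.9,300])"
```

```text
t 4.7 pos [502.3 -19.6 309.8] op 73.9 F [ 1.1  0.3 -0.1] q [-0.27 -0.04  1.72 -0.    1.45 -1.57]
 y_ang 74.0 z [ 0.012 -0.006 -1.   ] y [ 0.276  0.961 -0.003]
 tool shift mm [ 11.4 -22.2   9.7]
```

```bash
python3 -m creep '[[[0.06,-0.11,0],[0,0,-0.3],80],[[0.054,-0.11,0],[0,0,-0.3],80],[[0,0,0.2],[0,0,0],80],[[0,0,0.2],[0,0,0],80],[[0,0,0.2],[0,0,0],80],[[0,0,0.1],[0,0,0],80],[[0,0,0],[0,0,0],80],[[0,0,0],[0,0,0],80]]' >/dev/null
python3 -c "
from h import *
st([485.3,-37.9,184])
f=manip.grab_frame('scene');a=cv2.resize(f['pixels'][110:260,240:400],None,fx=4,fy=4,interpolation=cv2.INTER_CUBIC);cv2.imwrite('pics/a1.png',a)"
```

```text
t 5.5 pos [487.  -39.4 239.8] op 60.2 F [-0.3  0.6 -0.2] q [-0.32 -0.02  1.84 -0.    1.3  -1.68]
 y_ang 78.0 z [ 0.017 -0.008 -1.   ] y [ 0.208  0.978 -0.004]
 tool shift mm [ 2.9  1.3 55.8]
```

View pics/a1.png

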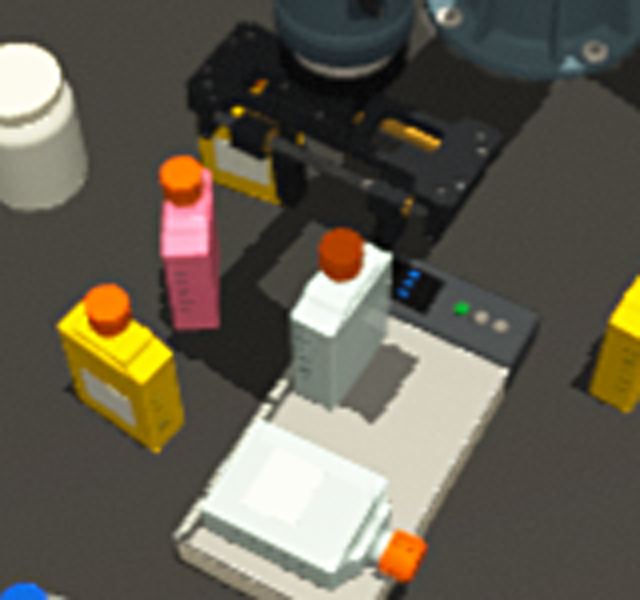

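The gripper is above the clear flask, with its fingers on either side of the cap (cap at about px 341,252). I'll descend and close to a loose cage.

```bash
python3 -m creep '[[[0.015,0.007,0.19],[0,0,0],80],[[0.014,0.006,0.19],[0,0,0],80],[[0,0,0.14],[0,0,0],80],[[0,0,0.03],[0,0,0],80],[[0,0,0],[0,0,0],110],[[0,0,0],[0,0,0],130],[[0,0,0],[0,0,0],146],[[0,0,0],[0,0,0],146]]' 3 >/dev/null
python3 -c "
from h import *
st([485.3,-37.9,184])
f=manip.grab_frame('scene');a=cv2.resize(f['pixels'][130:240,260:380],None,fx=4,fy=4,interpolation=cv2.INTER_CUBIC);cv2.imwrite('pics/a2.png',a)"
```

```text
t 6.35 pos [491.1 -39.4 192.4] op 38.0 F [-0.2 -0.1  0.3] q [-0.32  0.04  1.89 -0.    1.18 -1.68]
 y_ang 78.0 z [ 0.031 -0.012 -0.999] y [ 0.208  0.978 -0.006]
 tool shift mm [6.3 0.3 8.2]
```

View pics/a2.png

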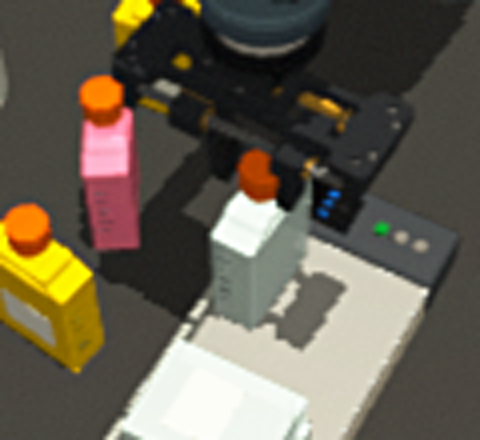

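```bash
python3 -m creep '[[[0.03,0,0.04],[0,0.16,0],146],[[0.033,0,0.042],[0,0.16,0],146],[[0,0,0],[0,0,0],146],[[0,0,0],[0,0,0],146],[[0,0,0],[0,0,0],146],[[0,0,0],[0,0,0],146],[[0,0,0],[0,0,0],146],[[0,0,0],[0,0,0],146]]' >/dev/null
python3 -c "
from h import *
st([485.3,-37.9,184])"
```

```text
t 7.2 pos [484.8 -38.2 183.6] op 37.7 F [ 0.6  0.3 -0.1] q [-0.32  0.06  1.89 -0.01  1.2  -1.68]
 y_ang 78.0 z [-0.004 -0.005 -1.   ] y [ 0.208  0.978 -0.006]
 tool shift mm [-0.5  0.4 -0.4]
```

```bash
cat >> h.py <<'E'
H=np.array([489.0,-20.3,45.]); A=np.radians(78.); y0=np.array([np.cos(A),np.sin(A),0]); z0=np.array([0,0,-1.]); x0=np.cross(y0,z0)
def arc(h=139,off=18):
    p,R,s=st(); z=R[:,2]; phi=np.arctan2(-z@y0,z@z0)
    Ri=Ro.from_rotvec(x0*phi).as_matrix()@np.c_[x0,y0,z0]
    ideal=H+Ri@np.array([0,-off,-h])
    print(" phi",round(np.degrees(phi),1),"err to ideal, tool mm",np.round(R.T@(ideal-p),1),"rot err deg",np.round(np.degrees(Ro.from_matrix(R.T@Ri).as_rotvec()),1))
E
python3 -m creep '[[[0,0.03,-0.005],[0.25,0,0],146],[[0,0.036,-0.005],[0.25,0,0],146],[[0,0.036,-0.005],[0.25,0,0],146],[[0,0.036,-0.005],[0.25,0,0],146],[[0,0.036,-0.005],[0.25,0,0],146],[[0,0.036,-0.005],[0.25,0,0],146],[[0,0.036,-0.005],[0.25,0,0],146],[[0,0.036,-0.005],[0.25,0,0],146]]' >/dev/null
python3 -c "
from h import *
arc()"
```

```text
t 8.0 pos [491.3 -10.8 185.7] op 37.9 F [-0.3  0.5  0.3] q [-0.13  0.11  1.84 -0.24  1.22 -1.4 ]
 y_ang 77.8 z [-0.047 -0.216 -0.975] y [ 0.205  0.953 -0.221]
 phi 12.8 err to ideal, tool mm [0.3 3.6 0.3] rot err deg [-0.  -0.  -0.1]
```

```bash
python3 -m creep '[[[0,0.036,-0.004],[0.2,0,0],146],[[0,0.036,-0.004],[0.2,0,0],146],[[0,0.033,-0.004],[0.2,0,0],146],[[0,0.033,-0.004],[0.2,0,0],146],[[0,0.033,-0.004],[0.2,0,0],146],[[0,0.033,-0.004],[0.2,0,0],146],[[0,0.03,-0.004],[0.2,0,0],146],[[0,0.03,-0.004],[0.2,0,0],146]]' >/dev/null
python3 -c "
from h import *
arc()
f=manip.grab_frame('scene');a=cv2.resize(f['pixels'][130:240,260:380],None,fx=4,fy=4,interpolation=cv2.INTER_CUBIC);cv2.imwrite('pics/a3.png',a)"
```

```text
t 8.8 pos [497.4  16.9 180.8] op 37.5 F [ 0.2  0.  -0.4] q [ 0.03  0.2   1.78 -0.41  1.28 -1.19]
 y_ang 77.8 z [-0.082 -0.384 -0.92 ] y [ 0.194  0.899 -0.393]
 phi 23.1 err to ideal, tool mm [0.5 0.2 0.9] rot err deg [-0.  -0.  -0.2]
```

View pics/a3.png

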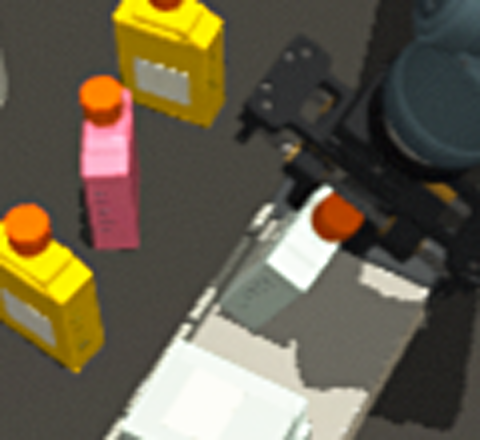

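```bash
python3 -m creep '[[[0,0.036,-0.004],[0.25,0,0],146],[[0,0.038,-0.004],[0.25,0,0],146],[[0,0.038,-0.004],[0.25,0,0],146],[[0,0.038,-0.004],[0.25,0,0],146],[[0,0.038,-0.004],[0.25,0,0],146],[[0,0.038,-0.004],[0.25,0,0],146],[[0,0.038,-0.004],[0.25,0,0],146],[[0,0.038,-0.004],[0.25,0,0],146]]' >/dev/null
python3 -c "
from h import *
arc()"
```

```text
t 9.65 pos [503.9  47.  167.7] op 37.7 F [-0.   0.3  0.4] q [ 0.18  0.36  1.69 -0.59  1.4  -0.98]
 y_ang 77.8 z [-0.123 -0.577 -0.807] y [ 0.171  0.789 -0.59 ]
 phi 36.2 err to ideal, tool mm [ 0.6 -1.2  0.8] rot err deg [-0.  -0.  -0.2]
```

```bash
python3 -m creep '[[[0,0.034,-0.004],[0.25,0,0],146],[[0,0.036,-0.004],[0.25,0,0],146],[[0,0.036,-0.004],[0.25,0,0],146],[[0,0.036,-0.004],[0.25,0,0],146],[[0,0.036,-0.004],[0.25,0,0],146],[[0,0.036,-0.004],[0.25,0,0],146],[[0,0.036,-0.004],[0.25,0,0],146],[[0,0.036,-0.004],[0.25,0,0],146]]' >/dev/null
python3 -c "
from h import *
arc()
f=manip.grab_frame('scene');a=cv2.resize(f['pixels'][130:240,260:380],None,fx=4,fy=4,interpolation=cv2.INTER_CUBIC);cv2.imwrite('pics/a4.png',a)"
```

```text
t 10.45 pos [509.4  72.1 149.3] op 37.8 F [ 0.2 -0.8  0.1] q [ 0.3   0.54  1.58 -0.72  1.54 -0.84]
 y_ang 77.8 z [-0.158 -0.741 -0.653] y [ 0.138  0.638 -0.758]
 phi 49.3 err to ideal, tool mm [ 0.8 -0.7  0.7] rot err deg [-0.  -0.  -0.2]
```

View pics/a4.png

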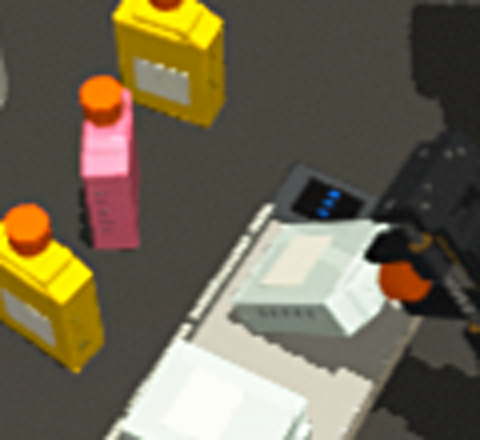

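```bash
python3 -m creep '[[[0,0.018,-0.004],[0.2,0,0],140],[[0,0.02,-0.004],[0.2,0,0],134],[[0,0.02,-0.005],[0.2,0,0],128],[[0,0.02,-0.005],[0.2,0,0],122],[[0,0.02,-0.006],[0.2,0,0],116],[[0,0.02,-0.006],[0.2,0,0],110],[[0,0.02,-0.007],[0.2,0,0],104],[[0,0.02,-0.007],[0.2,0,0],98]]' >/dev/null
python3 -c "
from h import *
s=manip.get_state()
arc(off=18+(s['opening']*88-38)/2)"
```

```text
t 11.3 pos [512.1  85.8 137.5] op 53.9 F [ 0.3 -0.2 -0.4] q [ 0.36  0.68  1.5  -0.82  1.67 -0.76]
 y_ang 77.8 z [-0.181 -0.845 -0.504] y [ 0.107  0.492 -0.864]
 phi 59.8 err to ideal, tool mm [ 0.5 -0.7  1.4] rot err deg [-0.  -0.1 -0.1]
```

```bash
python3 -m creep '[[[0,0.018,-0.004],[0.2,0,0],92],[[0,0.019,-0.005],[0.2,0,0],86],[[0,0.019,-0.005],[0.2,0,0],80],[[0,0.019,-0.006],[0.2,0,0],74],[[0,0.019,-0.007],[0.2,0,0],68],[[0,0.019,-0.007],[0.2,0,0],62],[[0,0.019,-0.008],[0.2,0,0],56],[[0,0.019,-0.008],[0.2,0,0],50]]' >/dev/null
python3 -c "
from h import *
s=manip.get_state()
p,R,_=st()
arc(off=18+(s['opening']*88-38)/2)
w=s['opening']*88
print('pad tip',p+R@[0,w/2,11],'body corner',p+R@[0,93.5,-53])"
```

```text
t 12.1 pos [514.7  97.7 124.9] op 70.6 F [-0.  -0.4 -0.7] q [ 0.4   0.83  1.41 -0.91  1.79 -0.72]
 y_ang 77.7 z [-0.197 -0.92  -0.338] y [ 0.072  0.331 -0.941]
t 12.1 pos [514.7  97.7 124.9] op 70.6 F [-0.  -0.4 -0.7] q [ 0.4   0.83  1.41 -0.91  1.79 -0.72]
 y_ang 77.7 z [-0.197 -0.92  -0.338] y [ 0.072  0.331 -0.941]
 phi 70.2 err to ideal, tool mm [0.6 0.  1.6] rot err deg [-0.  -0.1 -0.1]
pad tip [515.04851934  99.22111624  87.94533815] body corner [531.85665583 177.35502376  54.81725982]
```

```bash
python3 -m creep '[[[0,0.019,0.004],[0,0,0],48],[[0,0.019,0.004],[0,0,0],46],[[0,0.019,0.004],[0,0,0],44],[[0,0.019,0.004],[0,0,0],42],[[0,0.019,0.004],[0,0,0],40],[[0,0.019,0.004],[0,0,0],38],[[0,0.019,0.004],[0,0,0],36],[[0,0.019,0.004],[0,0,0],34]]' >/dev/null
cat >> h.py <<'E'
def pad():
    p,R,s=st();w=s['opening']*88
    print('pad tip',np.round(p+R@[0,w/2,11],1),'pad rim',np.round(p+R@[0,w/2,-13],1),'corner',np.round(p+R@[0,93.5,-53],1))
    return p,R
E
python3 -c "
from h import *
pad()"
```

```text
t 12.9 pos [515.4 100.2 108.2] op 76.0 F [-0.   0.3 -0.9] q [ 0.41  0.86  1.4  -0.9   1.78 -0.7 ]
 y_ang 77.6 z [-0.197 -0.92  -0.338] y [ 0.072  0.33  -0.941]
pad tip [516.  102.6  68.7] pad rim [520.7 124.7  76.9] corner [532.6 179.8  38.2]
```

```bash
python3 -m creep '[[[0,0.017,0.004],[0,0,0],32],[[0,0.017,0.004],[0,0,0],30],[[0,0.017,0.004],[0,0,0],28],[[0,0.017,0.004],[0,0,0],26],[[0,0.017,0.004],[0,0,0],24],[[0,0.017,0.004],[0,0,0],22],[[0,0.017,0.004],[0,0,0],20],[[0,0.017,0.004],[0,0,0],18]]' >/dev/null
python3 -c "
from h import *
pad()"
```

```text
t 13.7 pos [515.7 101.7  93. ] op 81.7 F [-0.6 -0.3 -0.4] q [ 0.41  0.88  1.38 -0.9   1.77 -0.69]
 y_ang 77.7 z [-0.197 -0.92  -0.338] y [ 0.072  0.33  -0.941]
pad tip [516.5 105.   50.9] pad rim [521.2 127.1  59. ] corner [532.9 181.3  22.9]
```

```bash
python3 -m creep '[[[0,0.016,0.003],[0,0,0],16],[[0,0.016,0.003],[0,0,0],14],[[0,0.016,0.003],[0,0,0],12],[[0,0.016,0.003],[0,0,0],10],[[0,0.016,0.003],[0,0,0],8],[[0,0.016,0.003],[0,0,0],6],[[0,0.016,0.003],[0,0,0],4],[[0,0.016,0.003],[0,0,0],2]]' >/dev/null
python3 -c "
from h import *
pad()
f=manip.grab_frame('scene');a=cv2.resize(f['pixels'][130:260,260:400],None,fx=4,fy=4,interpolation=cv2.INTER_CUBIC);cv2.imwrite('pics/a5.png',a)"
```

```text
t 14.5 pos [516.3 103.8  79.2] op 87.0 F [ 0.3 -0.2  0.3] q [ 0.41  0.91  1.37 -0.89  1.77 -0.68]
 y_ang 77.6 z [-0.197 -0.92  -0.338] y [ 0.072  0.33  -0.941]
pad tip [517.2 108.   34.6] pad rim [522.  130.1  42.7] corner [533.5 183.4   9.1]
```

View pics/a5.png

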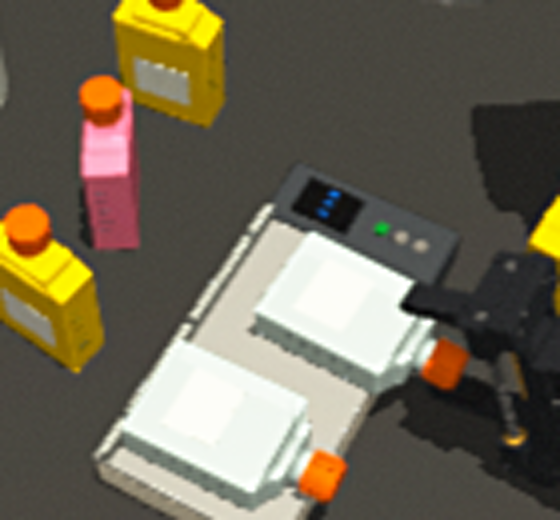

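The flask lies flat on its broad side with the cap past the edge (cap at about px 445,363), and its foot is about 40 mm off the rail. I'll back the fingers out along the tool axis, then rise.

```bash
python3 -m creep '[[[0,0,-0.15],[0,0,0],0],[[0,0,-0.15],[0,0,0],0],[[0,0,-0.15],[0,0,0],0],[[0,0,-0.1],[0,0,0],0],[[0,-0.2,-0.1],[0,0,0],0],[[0,-0.3,-0.1],[0,0,0],0],[[0,-0.3,-0.1],[0,0,0],0],[[0,-0.2,-0.1],[0,0,0],0]]'
python3 -c "
from h import *
st()
for n in ('top','scene'):
    f=manip.grab_frame(n)
    P=np.full((400,640,3),np.nan)
    v,u=np.nonzero(f['range_z']>0); P[v,u]=pix2world(f,np.c_[u,v])
    X,Y,Z=P[...,0],P[...,1],P[...,2]
    m=(abs(Z-81)<4)&(Y>-90)&(Y<140)&(X>420)&(X<700)
    k,lab=cv2.connectedComponents(m.astype(np.uint8))
    for i in range(1,k):
        p=P[lab==i]
        if len(p)>100: r=cv2.minAreaRect(p[:,:2].astype(np.float32));print(n,len(p),np.round(r[0],1),np.round(r[1],1),round(r[2],2))
"
```

```text
time_s: 15.35
position: [527.8, 166.7, 208.2]
tool_rot: [-0.061, 0.084, 0.813, -0.573]
contact_force: [-0.3, -0.1, 0.1]
opening: 1.001
t 15.35 pos [527.8 166.7 208.2] op 88.1 F [-0.3 -0.1  0.1] q [ 0.49  0.79  1.27 -0.9   1.96 -0.83]
 y_ang 78.6 z [-0.196 -0.921 -0.336] y [ 0.067  0.329 -0.942]
top 1234 [620.3 -24.8] [117.6  84.3] 80.4
top 1275 [502.5  35.6] [118.7  83.6] 77.36
scene 928 [502.3  38.2] [118.1  85.4] 77.45
scene 1049 [620.6 -20. ] [121.   84.5] 80.29
```

```bash
python3 -m creep '[[[0,0,0],[-1,0,0],60],[[0,0,0],[-1,0,0],60],[[0,0,0],[-1,0,0],60],[[0,0,0],[-1,0,0],60],[[0,0,0],[-1,0,0],60],[[0,0,0],[-1,0,0],60],[[0,0,0],[-1,0,0],60],[[0,0,0],[-1,0,0],60]]' >/dev/null
python3 -m creep '[[[0,0,0],[-1,0,0],60],[[0,0,0],[-1,0,0],60],[[0,0,0],[-1,0,0],60],[[0,0,0],[-0.3,0,0],60],[[0,0,0],[0,0,1],80],[[0,0,0],[0,0,1],80],[[0,0,0],[0,0,1],80],[[0,0,0],[0,0,1],110]]' >/dev/null
python3 -m creep '[[[0,0,0],[0,0,1],110],[[0,0,0],[0,0,1],110],[[0,0,0],[0,0,1],110],[[0,0,0],[0,0,1],110],[[0,0,0],[0,0,1],110],[[0,0,0],[0,0,1],110],[[0,0,0],[0,0,1],110],[[0,0,0],[0,0,1],110]]' >/dev/null
cat >> h.py <<'E'
def tgt(T,yang):
    p,R,s=st(T);a=np.radians(yang);y=np.array([np.cos(a),np.sin(a),0]);z=np.array([0,0,-1.])
    print(" rot left deg",np.round(np.degrees(Ro.from_matrix(R.T@np.c_[np.cross(y,z),y,z]).as_rotvec()),1))
E
python3 -c "
from h import *
tgt([518.9,111.1,160],-10.6)"
```

```text
t 17.85 pos [521.1 174.5 184.6] op 50.1 F [-0.7  0.8 -0.6] q [0.1  0.21 1.71 0.01 1.25 0.05]
 y_ang 2.9 z [-0.033  0.009 -0.999] y [ 0.998  0.051 -0.032]
 tool shift mm [-63.5  -4.6  24.1]
 rot left deg [-1.9 -0.4 13.5]
```

```bash
python3 -m creep '[[[0,0,0],[-0.16,0,0.75],110],[[0,0,0],[-0.16,0,0.75],110],[[0,0,0],[0,0,0.75],110],[[-0.2,0.03,0.08],[0,0,0],110],[[-0.2,0.03,0.08],[0,0,0],110],[[-0.2,0.03,0.08],[0,0,0],110],[[0,0,0],[0,0,0],110],[[0,0,0],[0,0,0],110]]' >/dev/null
python3 -c "
from h import *
tgt([518.9,111.1,68],-10.6)"
```

```text
t 18.65 pos [514.8 115.3 151.7] op 49.9 F [-0.2  0.1  0.3] q [-0.01  0.19  1.8   0.01  1.15  0.18]
 y_ang -11.4 z [-0.012  0.011 -1.   ] y [ 0.98  -0.198 -0.014]
 tool shift mm [-4.   6.  83.6]
 rot left deg [-0.8 -0.5 -0.8]
```

```bash
python3 -m creep '[[[-0.03,0.055,0],[-0.13,-0.08,-0.13],110],[[-0.01,0,0.1],[0,0,0],110],[[0,0,0.15],[0,0,0],110],[[0,0,0.2],[0,0,0],110],[[0,0,0.2],[0,0,0],110],[[0,0,0.15],[0,0,0],110],[[0,0,0.03],[0,0,0],110],[[0,0,0],[0,0,0],110]]' >/dev/null
python3 -c "
from h import *
tgt([518.9,111.1,68],-10.6)"
```

```text
t 19.45 pos [521.3 114.6  64.5] op 50.0 F [1.1 0.2 0.3] q [-0.01  0.33  1.84  0.    0.96  0.17]
 y_ang -10.2 z [ 0.005  0.    -1.   ] y [ 0.984 -0.178  0.004]
 tool shift mm [-3.8 -1.7 -3.5]
 rot left deg [ 0.3 -0.   0.4]
```

```bash
python3 -m creep '[[[0,-0.015,-0.03],[0,0,0],130],[[-0.02,0,0],[0,0,0],146],[[-0.05,0,0],[0,0,0],146],[[-0.04,0,0],[0,0,0],146],[[-0.04,0,0],[0,0,0],146],[[-0.04,0,0],[0,0,0],146],[[-0.04,0,0],[0,0,0],146],[[-0.04,0,0],[0,0,0],146]]' >/dev/null
python3 -c "
from h import *
p=np.array([557,-10.5,68])-65*np.array([-.184,-.983,0])-62.5*np.array([.983,-.184,0])
tgt(p,-10.6)"
```

```text
t 20.25 pos [516.6  86.8  71. ] op 37.8 F [-0.4  0.7  0.6] q [-0.06  0.3   1.87  0.    0.96  0.12]
 y_ang -10.2 z [ 0.01  0.   -1.  ] y [ 0.984 -0.177  0.01 ]
 tool shift mm [-23.1  -5.1   2.9]
 rot left deg [ 0.6 -0.1  0.4]
```

```bash
python3 -m creep '[[[-0.03,-0.005,0.01],[0,0,0],146],[[-0.03,-0.005,0.01],[0,0,0],146],[[-0.03,-0.006,0],[0,0,0],146],[[-0.03,-0.006,0],[0,0,0],146],[[-0.03,-0.006,0],[0,0,0],146],[[-0.03,-0.006,0],[0,0,0],146],[[-0.02,-0.006,0],[0,0,0],146],[[-0.02,-0.006,0],[0,0,0],146]]' >/dev/null
cat >> h.py <<'E'
def lie():
    for n in ('top','scene'):
        f=manip.grab_frame(n)
        P=np.full((400,640,3),np.nan)
        v,u=np.nonzero(f['range_z']>0); P[v,u]=pix2world(f,np.c_[u,v])
        X,Y,Z=P[...,0],P[...,1],P[...,2]
        m=(abs(Z-81)<4)&(Y>-120)&(Y<140)&(X>420)&(X<700)
        k,lab=cv2.connectedComponents(m.astype(np.uint8))
        for i in range(1,k):
            p=P[lab==i]
            if len(p)>100:
                r=cv2.minAreaRect(p[:,:2].astype(np.float32)); d=np.array(r[0])-[557,-10.5]
                print(n,len(p),np.round(r[0],1),np.round(r[1],1),round(r[2],2),"plate",np.round([d@[-.184,-.983],d@[.983,-.184]],1))
    return f
E
python3 -c "
from h import *
p=np.array([557,-10.5,68])-65*np.array([-.184,-.983,0])-62.5*np.array([.983,-.184,0])
tgt(p,-10.6);lie()"
```

```text
t 21.05 pos [510.3  65.9  70.1] op 37.6 F [ 7.2 16.3  1.5] q [-0.11  0.28  1.9   0.01  0.95  0.07]
 y_ang -10.3 z [ 0.017  0.005 -1.   ] y [ 0.984 -0.179  0.016]
 tool shift mm [-1.5 -2.6  2. ]
 rot left deg [ 0.9 -0.4  0.3]
top 1187 [620.8 -22.2] [122.8  83.6] 80.2 plate [-0.3 64.8]
top 684 [493.6 -28.9] [65.6 84.3] 80.17 plate [ 29.8 -58.9]
scene 576 [494.4 -16.1] [83.9 85.2] 81.55 plate [ 17.  -60.5]
scene 1095 [622.6  -4.9] [151.   85.3] 80.53 plate [-17.5  63.4]
```

```bash
python3 -m creep '[[[0.02,0,0],[0,0,0],146],[[0,0,0],[0,0,0],110],[[0,0,0],[0,0,0],110],[[0.05,0,0],[0,0,0],110],[[0,0,-0.2],[0,0,0],110],[[0,0,-0.3],[0,0,0],110],[[0.2,0,-0.3],[0,0,0],110],[[0.3,0,-0.2],[0,0,0],110]]' >/dev/null
python3 -c "
from h import *
st()
f=lie()
g=manip.grab_frame('top')
a=cv2.resize(f['pixels'][160:280,270:390],(400,400),interpolation=cv2.INTER_CUBIC);b=cv2.resize(g['pixels'][140:260,265:385],(400,400),interpolation=cv2.INTER_CUBIC)
cv2.imwrite('pics/a6.png',np.hstack([a,b]))"
```

```text
t 21.95 pos [514.7 120.3 168.6] op 49.9 F [0.  0.4 0.8] q [0.   0.16 1.8  0.   1.17 0.19]
 y_ang -10.6 z [ 0.004  0.003 -1.   ] y [ 0.983 -0.184  0.003]
top 1238 [620.8 -21.8] [123.8  84.6] 80.48 plate [-0.7 64.8]
top 1284 [497.7  -1.8] [119.5  83.8] 81.32 plate [  2.3 -59.9]
scene 889 [498.2   1.5] [120.   85.8] 81.17 plate [ -1. -60.]
scene 1041 [620.4 -21.8] [118.1  85.2] 79.87 plate [-0.6 64.4]
```

View pics/a6.png

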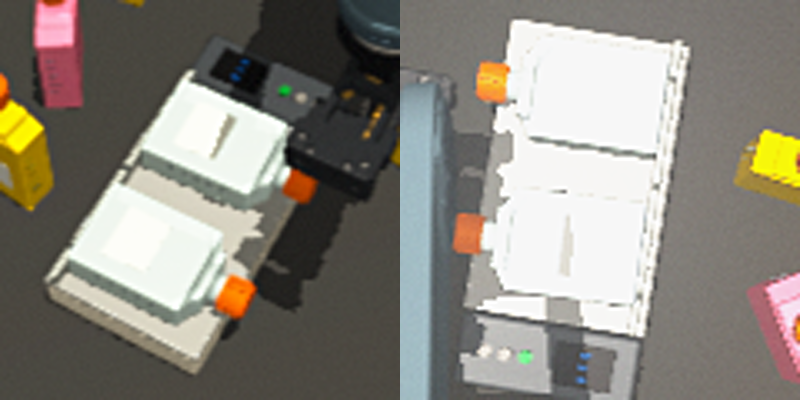

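```bash
cat > m.py <<'E'
from h import *
o=np.array([557,-10.5]);px=np.array([-.184,-.983]);qy=np.array([.983,-.184])
def edge(a,b,w,side):  # extreme of b in bins of a, robust line; slope in deg
    A,B=[],[]
    for c in np.arange(a.min()+4,a.max()-4,w):
        k=(a>=c)&(a<c+w)
        if k.sum()>6: A.append(c+w/2);B.append(np.percentile(b[k],95 if side>0 else 5))
    A,B=np.array(A),np.array(B);p=np.polyfit(A,B,1)
    for _ in range(3):
        r=B-np.polyval(p,A);k=abs(r)<max(1.5,1.5*np.median(abs(r)));p=np.polyfit(A[k],B[k],1)
    return np.degrees(np.arctan(p[0])),np.polyval(p,A.mean()),len(A)
acc={}
for n in ('top','scene'):
  for _ in range(4):
    f=manip.grab_frame(n);P=np.full((400,640,3),np.nan);v,u=np.nonzero(f['range_z']>0);P[v,u]=pix2world(f,np.c_[u,v])
    Q=np.stack([(P[...,:2]-o)@px,(P[...,:2]-o)@qy,P[...,2]],-1)
    x,y,z=Q[...,0],Q[...,1],Q[...,2]
    def sel(m): return x[m],y[m]
    X,Y=sel((abs(z-63)<3.5)&(x>50)&(x<80)&(y>-118)&(y<118)); 
    l=cv2.fitLine(np.c_[X,Y].astype(np.float32),cv2.DIST_HUBER,0,.01,.01).ravel()
    acc.setdefault((n,'rail'),[]).append((np.degrees(np.arctan(l[0]/l[1])),l[2]-l[3]*l[0]/l[1],len(X)))
    for nm,lo,hi in(('mine',-115,-5),('other',15,115)):
        m=(abs(z-81)<4)&(x>-40)&(x<75)&(y>lo)&(y<hi);X,Y=sel(m)
        acc.setdefault((n,nm+' foot'),[]).append(edge(Y,X,4,1))
        m&=x<50;X,Y=sel(m)
        acc.setdefault((n,nm+' side-'),[]).append(edge(X,Y,4,-1));acc.setdefault((n,nm+' side+'),[]).append(edge(X,Y,4,1))
for k,v in acc.items(): print(k,"deg",np.round(np.mean(v,0)[0],2),"+-",np.round(np.std(v,0)[0],2),"pos",np.round(np.mean(v,0)[1],1))
st()
E
python3 m.py
```

```text
('top', 'rail') deg 0.08 +- 0.02 pos 66.5
('top', 'mine foot') deg -2.07 +- 0.94 pos 56.3
('top', 'mine side-') deg 2.67 +- 0.69 pos -97.0
('top', 'mine side+') deg 1.82 +- 0.87 pos -23.3
('top', 'other foot') deg -0.42 +- 0.87 pos 55.2
('top', 'other side-') deg 0.11 +- 1.36 pos 28.1
('top', 'other side+') deg -0.31 +- 0.3 pos 101.5
('scene', 'rail') deg -0.18 +- 0.07 pos 64.2
('scene', 'mine foot') deg -1.59 +- 1.03 pos 51.8
('scene', 'mine side-') deg 1.52 +- 0.19 pos -96.4
('scene', 'mine side+') deg 2.34 +- 0.57 pos -22.4
('scene', 'other foot') deg -0.94 +- 0.84 pos 51.5
('scene', 'other side-') deg 0.44 +- 0.78 pos 28.1
('scene', 'other side+') deg 1.13 +- 0.84 pos 101.5
t 22.5 pos [513.8 120.1 166. ] op 49.9 F [-0.1  0.   0.6] q [0.   0.17 1.8  0.   1.17 0.18]
 y_ang -10.5 z [ 0.001  0.004 -1.   ] y [ 0.983 -0.182  0.   ]
```

Rail direction is within 0.2° of my estimate, but the flask ended about 2° askew: its low-y foot corner touches the rail and the cap sits too far towards -y. I'll swing the cap about 4-5 mm to +y, then press on both shoulders again.

```bash
python3 -m creep '[[[-0.2,0.02,0],[0,0,0],110],[[-0.2,0.02,0.1],[0,0,0],110],[[0,0.01,0.2],[0,0,0],110],[[0,0,0.2],[0,0,0],110],[[0,0,0.2],[0,0,0],110],[[0,0,0.13],[0,0,0],110],[[0,0,0.03],[0,0,0],110],[[0,0,0],[0,0,0],110]]' >/dev/null
python3 -c "
from h import *
tgt([514.7,78.8,68],-10.6)"
```

```text
t 23.3 pos [511.6  76.   76.1] op 49.7 F [-0.4  0.2  0.5] q [-0.08  0.29  1.88  0.    0.98  0.1 ]
 y_ang -10.7 z [ 0.001  0.003 -1.   ] y [ 0.983 -0.186  0.   ]
 tool shift mm [3.2 2.5 8.1]
 rot left deg [ 0.  -0.2 -0.1]
```

```bash
python3 -m creep '[[[0,0.025,0.06],[0,0,0],120],[[0,0.01,0.02],[0,0,0],135],[[0,0.01,0],[0,0,0],146],[[-0.02,0.005,0],[0,0,0],146],[[-0.02,0,0],[0,0,0],146],[[-0.02,0,0],[0,0,0],146],[[-0.02,0,0],[0,0,0],146],[[-0.02,0,0],[0,0,0],146]]' >/dev/null
python3 -c "
from h import *
p=np.array([557,-10.5,68])-65*np.array([-.184,-.983,0])-57*np.array([.983,-.184,0])
tgt(p,-10.6)"
```

```text
t 24.1 pos [516.4  65.8  70.2] op 37.7 F [-1.4 10.1  2.1] q [-0.1   0.3   1.87  0.01  0.97  0.08]
 y_ang -10.7 z [ 0.004  0.005 -1.   ] y [ 0.983 -0.186  0.003]
 tool shift mm [-2.6 -3.1  2.2]
 rot left deg [ 0.2 -0.3 -0.1]
```

```bash
python3 -m creep '[[[-0.01,-0.01,0],[0,0,0],146],[[-0.01,-0.01,0],[0,0,0],146],[[-0.01,-0.005,0],[0,0,0],146],[[-0.01,0,0],[0,0,0],146],[[-0.01,0,0],[0,0,0],146],[[-0.01,0,0],[0,0,0],146],[[-0.01,0,0],[0,0,0],146],[[-0.01,0,0],[0,0,0],146]]'
python3 -m creep '[[[0.03,0,0],[0,0,0],146],[[0.01,0,0],[0,0,0],110],[[0,0,0],[0,0,0],110],[[0.04,0,0],[0,0,0],110],[[0,0,-0.2],[0,0,0],110],[[0,0,-0.3],[0,0,0],110],[[0.2,0,-0.3],[0,0,0],110],[[0.3,0,-0.2],[0,0,0],110]]' >/dev/null
python3 m.py; python3 -c "
from h import *
lie()"
```

```text
time_s: 24.9
position: [513.3, 65.0, 71.1]
tool_rot: [-0.004, 0.771, 0.637, 0.009]
contact_force: [1.0, 7.5, 1.1]
opening: 0.424
('top', 'rail') deg -0.06 +- 0.03 pos 66.6
('top', 'mine foot') deg 0.67 +- 1.58 pos 57.0
('top', 'mine side-') deg -0.43 +- 0.77 pos -96.7
('top', 'mine side+') deg -0.37 +- 0.37 pos -23.4
('top', 'other foot') deg -0.44 +- 0.61 pos 55.0
('top', 'other side-') deg -0.92 +- 0.46 pos 28.0
('top', 'other side+') deg 0.37 +- 0.94 pos 101.4
('scene', 'rail') deg -0.19 +- 0.08 pos 64.2
('scene', 'mine foot') deg 0.55 +- 1.72 pos 52.6
('scene', 'mine side-') deg 0.79 +- 1.11 pos -96.4
('scene', 'mine side+') deg 0.31 +- 1.08 pos -22.5
('scene', 'other foot') deg -0.64 +- 1.01 pos 51.4
('scene', 'other side-') deg 0.02 +- 1.1 pos 28.3
('scene', 'other side+') deg 0.35 +- 0.66 pos 101.9
t 26.1 pos [519.8 117.6 168.3] op 50.1 F [-0.9  0.3 -0.2] q [-0.01  0.18  1.79  0.02  1.18  0.18]
 y_ang -11.1 z [-0.003  0.015 -1.   ] y [ 0.981 -0.192 -0.006]
top 1235 [620.5 -24.7] [117.7  84.4] 80.12 plate [ 2.3 65. ]
top 1256 [497.7  -3. ] [119.4  83.3] 79.19 plate [  3.6 -59.7]
scene 856 [ 4.983e+02 -3.000e-01] [117.3  86.5] 79.68 plate [  0.8 -59.6]
scene 1049 [620.9 -21. ] [118.7  86.4] 80.02 plate [-1.5 64.7]
```

```bash
python3 - > l.txt <<'E'
from h import *
for _ in range(8): f=lie()
g=manip.grab_frame('top')
a=cv2.resize(f['pixels'][160:280,270:390],(400,400),interpolation=cv2.INTER_CUBIC);b=cv2.resize(g['pixels'][140:260,265:385],(400,400),interpolation=cv2.INTER_CUBIC)
cv2.imwrite('pics/a7.png',np.hstack([a,b]))
E
python3 - <<'E'
import re,numpy as np
d={}
for L in open('l.txt'):
    n=[float(v) for v in re.findall(r'-?\d+\.?\d*(?:e[+-]\d+)?',L)]
    d.setdefault((L[:3],n[1]<560),[]).append((n[5],n[6],n[7]))
for k,v in d.items(): print(k,"mine" if k[1] else "other",np.round(np.mean(v,0),2),np.round(np.std(v,0),2),len(v))
E
```

```text
('top', False) other [80.33  2.1  64.86] [0.2  0.64 0.09] 8
('top', True) mine [ 79.18   2.76 -59.66] [0.05 3.63 0.05] 8
('sce', True) mine [ 78.93   0.89 -60.12] [0.71 0.29 0.24] 8
('sce', False) other [80.53 -1.79 64.21] [0.31 0.84 0.27] 8
```

View pics/a7.png

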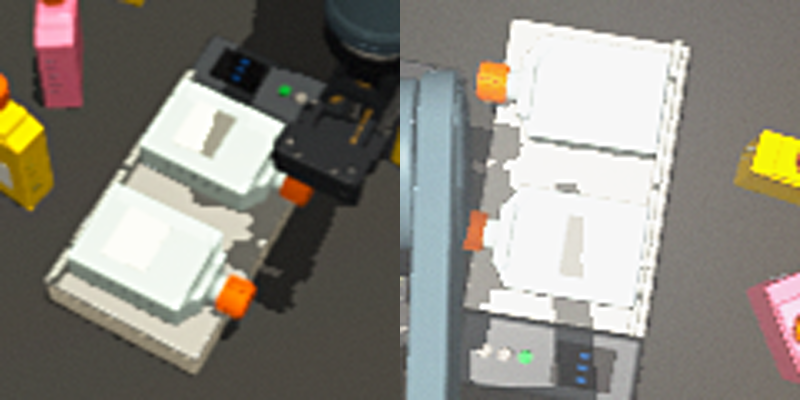

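```bash
python3 -c "
from h import *
st();print(manip.hand_in())"
```

```text
t 27.05 pos [520.8 118.3 169.8] op 50.0 F [-0.  -0.3 -0.2] q [-0.01  0.18  1.79  0.02  1.18  0.18]
 y_ang -11.0 z [-0.     0.015 -1.   ] y [ 0.982 -0.191 -0.003]
the job is handed in; nothing more can be done
None
```

The clear flask now lies on its -x broad side with its foot against the stop rail, and I handed the job in at 27 s.

- **Laying down:** I caged the cap loosely between the fingertips, with about 7 mm of play so it was never pinched. I then tipped it about its heel and eased it down on the lower finger, with the cap out over the open edge. I saw no sign of a drop.
- **Pushing back:** I pushed on both shoulders until the foot met the rail. The first push left it about 2° askew. I swung the cap sideways and pressed again, to about 10 N.

**Last checks:**
- **Square:** the flask measures about 79.1° and the rail about 79.5°, so it is square within about 0.5°. Single edge fits scatter by about 1°.
- **Flush:** the foot is about 1 mm from the rail face, which is within the roughly 2 mm camera calibration. The two cameras differ by about 2 mm, so a sub-millimetre gap at one corner can't be ruled out.
- **Everything else:** the neighbouring lying flask is where it was. The nearby look-alikes look unmoved in the last picture; I did not re-measure the rest of the bench. The gripper is clear, with no contact force.

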